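# Tip a washed 96-well plate over the tray rim to drain wells-down

## Robot

A 6-joint arm with a two-finger parallel gripper is mounted at the origin on the work surface. World frame = base frame: x ahead of the robot, y to its left, z up, the work surface at z = 0. Lengths are in m, angles in rad, forces in N, time in s.
With the tool pointing down it reaches from about 0.35 to 0.775 m from the base axis. Payload 7.3 kg.
Tool frame: the origin (TCP) lies on the centre line of the jaws, within the pads' length; the fingertips stand 17 mm ahead of it and the grasp point (between the pads) lies 2 mm behind it (robot.tip_extent is the distance from the TCP to the fingertips, in m); z points along the fingers, y is the line along which they close (so a half turn about z gives the same grasp; the last joint's range is limited). The gripper opens to 92 mm and grips with 3 to 60 N. Pads are 19 mm wide; open, the fingers measure 130 mm over their backs; the gripper's body (75 mm by 190 mm) begins 47 mm behind the grasp point.
Start: joints at [-1.25, 0.342, 1.524, -0, 1.275, -0.146], TCP at [0.236, -0.469, 0.244] pointing down, gripper open.
Joint ranges: [-2.53, 2.53], [-0.77, 2.02], [0.04, 2.7], [-1, 4.14], [0.28, 2.66], [-3.11, 3.11]. Speed limits (rad/s): [2.57, 2.57, 3.14, 3.14, 3.14, 3.14].

## Interface

Orientations are given as [roll, pitch, yaw] about the fixed x, y, z axes, in that order (R = Rz(yaw) Ry(pitch) Rx(roll)).
In Python, from cell import robot gives the robot as it stands.
- The arm moves only by the tool step_arm, never from a script. Its argument "motion" is a list of rows, each a list of 2 entries, a list of its own where there are three numbers: the shift along the tool's x, y, z in units of 60 mm (1.0 is 60 mm), then the turn about the tool's z in rad. In form: [[[x, y, z], spin], ...]. A call has 1 to 10 rows; each row is the pose to reach, as a shift and turn from the pose commanded when the call began, along the tool's axes at that moment; what a row does not reach only later rows make up. A row lasts 1/8 s, in which the tool goes at most 62.5 mm and 10.7 degrees, less where a joint would pass 70% of its speed; a pose out of reach is approached as far as the arm can. A call with a gripper value outside its range is refused whole. "hand" is the closure in counts, from 0 (fully open) to 255 (shut), set as the call begins (left out, the last holds). The fingers move at their own pace and stop on an object; "squeeze" is the grip in N (left out, the last holds). Time passes only in rows, so rows that repeat a pose let the fingers close. It gives the time, the measured TCP pose, the force, the opening and the grip force at its end, in the units of the state.
- robot.observe(): the state, without advancing time (a new reading comes with each control period).
- robot.read_camera(name): name is "scene" or "side" or "wrist"; returns a dict with "pixels" (384x512x3 uint8, red, green, blue), "intrinsics" (3x3 intrinsics, pixels), "xyz" and "rotation" of the camera in the world; the wrist camera has in their place "T_tool_cam" (4x4, takes a point from camera to tool coordinates, whose origin is the TCP and whose axes are the flange's). Camera axes: x right, y up, looking along -z (the intrinsics and any distortion apply to the point x, -y, -z); pixel columns grow to the right and rows downward; lengths in m; the calibration is good to about 2 mm. A picture is of the moment at which its call begins: read the wrist's pose just before it. There is no depth.
- robot.hand_in(): hands the job in; it is judged then, once.
The state is a dict: "time": time; "qpos": joint angles; "qvel": joint speeds; "joint_efforts": joint torques, N m; "tool_pos": TCP position; "tool_rot": TCP orientation; "contact_force": force on the tool from outside, world axes, zero at the start; "torque": the same for the moment, N m; "opening": finger opening in m; "grip_force": force on a finger pad.
Only numpy, scipy, OpenCV 4.12 (cv2) and the standard library are available. Lean on these libraries where they do the work, as an engineer would, in place of code of your own. Each camera call takes 0.05 s, during which the arm holds its last target. There are 200 camera calls.

## Task

The washed and emptied 96-well plate lies wells-up on the bench and has to drain wells-down in the shallow steel tray, next to the plate already draining there. Do not pick it up: with the fingertips gently (it is thin plastic, easily cracked) push it along the bench against the tray's rim until it tips up on edge and flops over into the tray, and nudge it in off the rim if need be, so that it ends lying flat on the blotting pad. Leave the draining plate and everything else on the bench where they are.

Things in the scene. Friction and masses are not known exactly. Their poses are not given: they have to be found in the camera images.
- plate: Plate to turn over: loose white 96-well microplate, 127.8 (its x) x 85.5 (its y) x 14.4 mm high, about 60 g; at the start wells-up on the bare bench, left or right of the tray, a long side facing it within 31 degrees. Its straight side walls rise 11.5 mm; the top 2.9 mm stand back 1.5 mm. Origin: centre of the underside; its z points out of the well side: up at the start, down when the job is done.
- tray: Shallow steel draining tray fixed on the bench, 340 (its x) x 360 mm (its y) outside, with an upright rim all round, 4 mm thick, 8 mm high above the bench; inside, a flat blue blotting pad, its top 3 mm above the bench. Origin: centre of its underside, on the bench. The plate to turn over starts outside it, beyond its left (+y) or its right (-y) rim.
- rim_left (a point): Middle of the top of the tray's rim on its +y side (the robot's left): 178 mm along the tray's +y from its origin, at mid-thickness, 8 mm above the bench. This rim runs along the tray's x.
- rim_right (a point): The same on the tray's -y side (the robot's right), 178 mm along its -y.
- drained: A second, equal plate, the hollow of its underside with the wells' feet showing, already draining wells-down on the pad in the middle of the tray, its long sides along the tray's x; 105 mm or more of pad is free between it and the left and right rims. Origin: centre of its face on the pad. Leave it alone.
- plate_edge_a (a point): Middle of the plate's side face at its own +y (a long side), at half height.
- plate_edge_b (a point): Middle of the plate's side face at its own -y (the other long side), at half height.
- plate_edge_c (a point): Middle of the plate's side face at its own +x (a short side), at half height.
- plate_edge_d (a point): Middle of the plate's side face at its own -x (the other short side), at half height.
- bottle: Reagent bottle with blue cap, 70 mm across, 150 mm tall. Origin: centre of its underside. Bystander.
- tipbox: Pipette-tip box, grey with clear lid, 129 x 89 x 85 mm. Origin: centre of its underside. Bystander.
- tuberack: Orange rack with small capped tubes, 134 x 94 x 48 mm. Origin: centre of its underside. Bystander.
- dishes: Stack of three round culture dishes, 90 mm across, 48 mm tall. Origin: centre of its underside. Bystander.
- beaker: Glass beaker, 68 mm across, 90 mm tall. Origin: centre of its underside. Bystander.
- pipette: Hand pipette lying on the bench, 256 mm long (its x), 26 mm high, tip to its +x. Origin: on the bench under the middle of its shaft. Bystander.
- falcon: Clear 50 ml tube with blue cap, lying, 114 mm long (its x), 34 mm high. Origin: on the bench under its middle. Bystander.
There are look-alikes about, which are no part of the job. What is shaped like the plate but brown is not meant.

How it is judged:
By the outcome, as a careful person would: the job done as asked, in the order asked, and still so for the second after the job is handed in, with the robot touching nothing.
It also fails if it takes over 58 s, if anything falls off the work surface, if the arm or the gripper's body presses on something with over 40 N, if the wrist force passes 120 N, or if a joint passes its speed limit or range.

## Working session

There is one attempt and no reset: what is moved stays moved. The work goes in short steps, Python scripts to look and compute and a tool call to move; the robot and the scene stay as the last step left them, time stands still between calls to the robot, and variables do not carry over. Pictures are saved under pics/ and viewed, at most 10 in all, crops included, and the job is handed in when it is done.

Besides the shell and the picture viewer there is one more tool, called after "Request:" as name(argument=value, ...) on one line, values as JSON. step_arm: Moves the arm, as the interface text tells. Its arguments: {"type":"object","properties":{"motion":{"type":"array"},"hand":{"type":"number"},"squeeze":{"type":"number"}},"required":["motion"]}

```bash
mkdir -p pics; cat > h.py <<'E'
from cell import robot
import numpy as np, cv2
from scipy.spatial.transform import Rotation as R
def cam(n):
    s=robot.observe(); c=robot.read_camera(n)
    if n=="wrist":
        T=np.eye(4);T[:3,:3]=R.from_euler('xyz',s['tool_rot']).as_matrix();T[:3,3]=s['tool_pos'];T=T@np.array(c['T_tool_cam']);c['xyz']=T[:3,3];c['rotation']=T[:3,:3]
    return c
def ray(c,uv,z):
    K=np.array(c['intrinsics']);uv=np.atleast_2d(uv).astype(float)
    d=np.c_[uv,np.ones(len(uv))]@np.linalg.inv(K).T
    d=(d*[1,-1,-1])@np.array(c['rotation']).T
    o=np.array(c['xyz']);return o+d*((z-o[2])/d[:,2])[:,None]
def save(c,f): cv2.imwrite('pics/'+f,c['pixels'][:,:,::-1])
E
python3 - <<'E'
from h import *
s=robot.observe();print(s)
a=cam('scene');b=cam('side')
for c in(a,b):print({k:v for k,v in c.items() if k!='pixels'})
p=np.vstack([a['pixels'],b['pixels']])
np.savez('s0',a=a['pixels'],b=b['pixels'])
save(a,'a.png');save(b,'b.png')
E
```

```text
{'time': 0.0, 'qpos': array([-1.25002680e+00,  3.42709516e-01,  1.52503327e+00,  9.21496241e-07,
        1.27539417e+00, -1.46023815e-01]), 'qvel': array([ 1.56552947e-03,  6.19294426e-05, -9.25254060e-04, -4.67889729e-04,
       -4.25106148e-04,  3.05136354e-06]), 'joint_efforts': array([-1.42010569e-03, -4.31248248e+01, -2.44220603e+01,  7.17214867e-02,
        5.59448591e-02, -1.08560885e-04]), 'tool_pos': array([ 0.23614849, -0.46845689,  0.24304613]), 'tool_rot': array([-3.14006491e+00, -2.25576598e-04,  4.66792901e-01]), 'contact_force': array([ 1.28816918, -0.01187464, -0.06544868]), 'torque': array([0.00334796, 0.03231436, 0.04248633]), 'grip_force': 0.0, 'opening': 0.09157118785443537}
{'intrinsics': array([[358.70907589,   0.        , 261.76350179],
       [  0.        , 358.70907589, 187.13832796],
       [  0.        ,   0.        ,   1.        ]]), 'xyz': array([ 1.32152023, -0.52893471,  0.85013059]), 'rotation': array([0.85148327, 0.01679045, 0.94894254])}
{'intrinsics': array([[420.84961342,   0.        , 259.28596421],
       [  0.        , 420.84961342, 192.37518526],
       [  0.        ,   0.        ,   1.        ]]), 'xyz': array([0.50094496, 0.95048491, 1.1758425 ]), 'rotation': array([ 0.70030482, -0.00521747, -3.06917782])}
```

View pics/a.png

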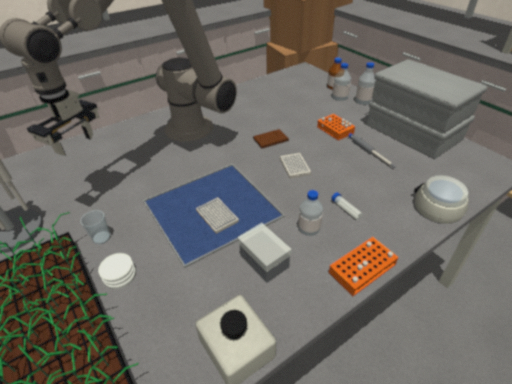

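View pics/b.png

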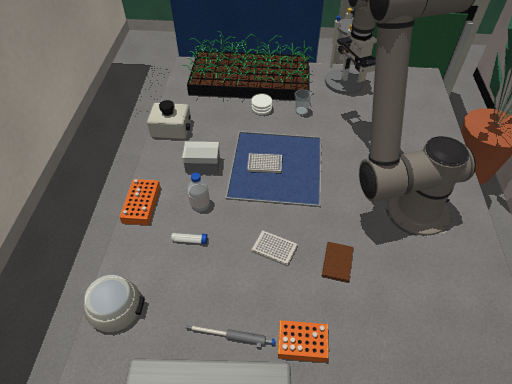

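The side view shows the white plate at px (275,247), left of the tray whose pad spans (230–322, 133–203). The drained plate is at (265,163). The brown look-alike at (338,261) is not meant. The white plate at (275,247), or (295,164) in the scene view, fits because it is outside the tray, wells-up, with a long side facing it.

```bash
sed -i "s/    return c$/    else: c['rotation']=R.from_euler('xyz',c['rotation']).as_matrix()\n    return c/" h.py
python3 - <<'E'
from h import *
out=[]
for n,box,pl in(('side',(215,120,340,280),(275,247)),('scene',(130,140,320,265),(295,164))):
    c=cam(n);im=c['pixels'];hsv=cv2.cvtColor(im,cv2.COLOR_RGB2HSV)
    m=((hsv[:,:,1]>100)&(abs(hsv[:,:,0].astype(int)-112)<15)).astype(np.uint8)
    k=np.zeros_like(m);k[box[1]:box[3],box[0]:box[2]]=1;m*=k
    m=cv2.morphologyEx(m,cv2.MORPH_OPEN,np.ones((3,3)))
    cs=max(cv2.findContours(m,0,2)[0],key=cv2.contourArea)
    h=ray(c,cv2.convexHull(cs)[:,0],.003)[:,:2].astype(np.float32)
    r=cv2.minAreaRect(h);print(n,'pad',r)
    if n=='side': print(cv2.boxPoints(r))
    w=((hsv[:,:,1]<45)&(hsv[:,:,2]>135)).astype(np.uint8)
    w=cv2.morphologyEx(w,cv2.MORPH_CLOSE,np.ones((5,5)))
    N,L,st,ce=cv2.connectedComponentsWithStats(w)
    l=L[pl[1]-3:pl[1]+4,pl[0]-3:pl[0]+4].max();print(st[l],ce[l])
    cs=cv2.findContours((L==l).astype(np.uint8),0,2)[0][0]
    h=ray(c,cv2.convexHull(cs)[:,0],.012)[:,:2].astype(np.float32);r=cv2.minAreaRect(h);print('plate',r,cv2.boxPoints(r))
    for px in([(190,205),(190,239)] if n=='side' else []):print(ray(c,px,.01))
    u,v=pl;cr=cv2.resize(im[v-50:v+50,u-65:u+65],None,fx=5,fy=5);out.append(cr)
cv2.imwrite('pics/c.png',out[0][:,:,::-1])
E
```

```text
side pad ((0.5128033757209778, -0.17639002203941345), (0.34348562359809875, 0.3268525302410126), 88.32989501953125)
[[ 3.4444115e-01 -3.4329689e-01]
 [ 6.7115480e-01 -3.5282290e-01]
 [ 6.8116558e-01 -9.4831586e-03]
 [ 3.5445195e-01  4.2855740e-05]]
[251 230  47  35 895] [274.07374302 246.51620112]
plate ((0.501643180847168, 0.19743765890598297), (0.08726128190755844, 0.12990453839302063), 68.94986724853516) [[0.42535394 0.1800485 ]
 [0.54658955 0.13338879]
 [0.5779324  0.21482682]
 [0.4566968  0.26148653]]
[[0.80559804 0.04691568 0.01      ]]
[[0.78004152 0.1889312  0.01      ]]
scene pad ((0.5099378824234009, -0.17361247539520264), (0.3431409001350403, 0.3193647265434265), 88.26676177978516)
[280 152  32  25 530] [295.2490566  163.79433962]
plate ((0.49855220317840576, 0.20037728548049927), (0.09170649200677872, 0.14128388464450836), 69.00363159179688) [[0.41617104 0.18288016]
 [0.5480741  0.13225693]
 [0.58093333 0.21787441]
 [0.44903028 0.26849765]]
```

View pics/c.png

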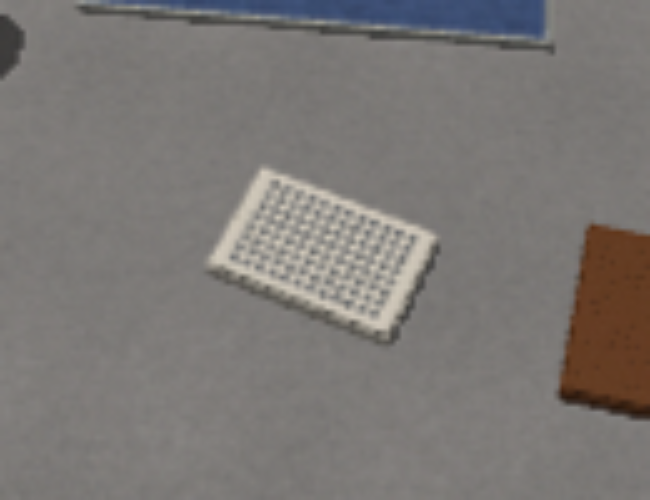

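The crop confirms it: a white plate, wells-up, with a long side (its upper edge, about (260,170)–(440,235) in the crop) facing the tray. Next I compute the approach to a point behind its far long side.

```bash
cat >> h.py <<'E'
TY=np.radians(-1.67);TC=np.array([.512,-.1755])
def tray(p): # world xy -> tray xy
    d=np.array(p)[...,:2]-TC;c,s=np.cos(TY),np.sin(TY);return np.stack([d[...,0]*c+d[...,1]*s,-d[...,0]*s+d[...,1]*c],-1)
def world(t): c,s=np.cos(TY),np.sin(TY);return TC+[t[0]*c-t[1]*s,t[0]*s+t[1]*c]
def go(p,yawdeg):
    s=robot.observe();M=R.from_euler('xyz',s['tool_rot'])
    print('now tray',tray(s['tool_pos']),'z',s['tool_pos'][2],'yaw',np.degrees(s['tool_rot'][2]),'t',s['time'],'F',s['contact_force'])
    print('shift',M.inv().apply(np.array(p)-s['tool_pos'])/.06,'spin',-np.radians((yawdeg-np.degrees(s['tool_rot'][2])+180)%360-180))
E
python3 - <<'E'
from h import *
print(tray([.5,.198]))
go([.531,.276,.20],69)
E
```

```text
[-0.02287977  0.37299164]
now tray [-0.26713447 -0.3010529 ] z 0.24333132040337307 yaw 26.74809769764379 t 0.2 F [-0.27551336  0.38456247  0.11976445]
shift [ 9.9730951  -8.87073779  0.73042743] spin -0.7374348104070884
```

Request:
step_arm(motion=[[[1,-0.9,0],0],[[2,-1.8,0],0],[[3,-2.6,0],-0.1],[[4,-3.5,0],-0.2],[[5,-4.4,0],-0.3],[[6,-5.3,0],-0.4],[[7,-6.2,0],-0.5],[[8,-7.1,0],-0.6],[[9,-8,0],-0.7],[[9.97,-8.87,0.5],-0.737]])

```text
time: 1.45
tool_pos: [0.4677, 0.1137, 0.2363]
tool_rot: [3.14, -0.0, 1.206]
contact_force: [1.1, -0.3, 1.0]
opening: 0.0918
grip_force: 0.0
```

Request:
step_arm(motion=[[[0,0,0],0],[[0,0,0],0]])

```text
time: 1.7
tool_pos: [0.4665, 0.1114, 0.2356]
tool_rot: [-3.141, 0.001, 1.205]
contact_force: [0.2, 0.7, 0.1]
opening: 0.0916
grip_force: 0.0
```

```bash
python3 - <<'E'
from h import *
c=cam('wrist');save(c,'w.png')
go([.531,.276,.20],69)
print(c['intrinsics'],c['xyz'],c['rotation'])
E
```

```text
now tray [-0.05377552  0.28477622] z 0.23581252611012463 yaw 68.93109832460588 t 1.75 F [-0.43179655 -0.09537172 -0.23543495]
shift [2.95706312 0.01232891 0.59481906] spin -0.001202561095767439
[[338.50458974   0.         255.79295073]
 [  0.         338.50458974 192.39675744]
 [  0.           0.           1.        ]] [0.4967692  0.19007759 0.37707387] [[ 9.33802558e-01  3.39902999e-01  1.11708252e-01]
 [-3.57787500e-01  8.87940828e-01  2.89048769e-01]
 [-9.41774417e-04 -3.09882297e-01  9.50774461e-01]]
```

View pics/w.png

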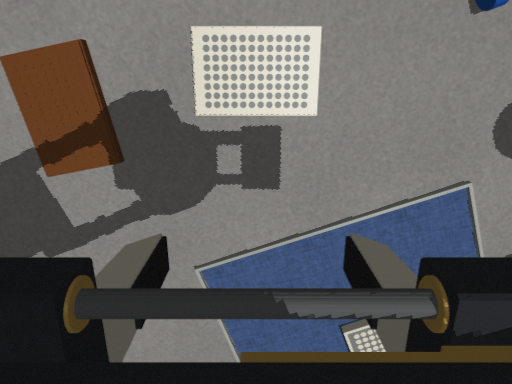

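The wrist view shows the plate at corners (191,26), (322,27), (318,116), (195,114) and the tray's left rim from (195,268) to (470,183).

```bash
python3 - <<'E'
from h import *
c=cam('wrist');im=c['pixels'];hsv=cv2.cvtColor(im,cv2.COLOR_RGB2HSV)
w=((hsv[:,:,1]<45)&(hsv[:,:,2]>190)).astype(np.uint8);w=cv2.morphologyEx(w,cv2.MORPH_CLOSE,np.ones((9,9)))
N,L,st,_=cv2.connectedComponentsWithStats(w);l=1+np.argmax(st[1:,4]);print(st[l])
cs=cv2.findContours((L==l).astype(np.uint8),0,2)[0][0]
r=cv2.minAreaRect(ray(c,cs[:,0],.0125)[:,:2].astype(np.float32));print(r)
e=ray(c,[[197,268],[470,183]],.008);print(e,np.degrees(np.arctan2(*(e[1]-e[0])[1::-1])),tray(e),np.linalg.norm(e[1]-e[0]))
go([.531,.276,.20],69)
E
```

```text
[  190    26   131    89 11181]
((0.4997634291648865, 0.19912847876548767), (0.08409291505813599, 0.12749111652374268), 68.95623016357422)
[[3.50230961e-01 1.14817850e-02 8.00000000e-03]
 [6.84797460e-01 2.76110398e-04 8.00000000e-03]] -1.918297096567091 [[-0.16714952  0.18218795]
 [ 0.16760144  0.18073726]] 0.3347541030966855
now tray [-0.05365722  0.28442764] z 0.23601835979527006 yaw 68.87617064753142 t 1.8 F [0.70462014 0.75067524 0.12724383]
shift [2.96171869 0.00548048 0.59913295] spin -0.0021612299111894648
```

Request:
step_arm(motion=[[[1,0,0],0],[[2,0,0],0],[[2.97,0,0],0],[[2.97,0,0],0],[[2.97,0,1],0],[[2.97,0,2],0],[[2.97,0,2.7],0],[[2.97,0,3.2],0],[[2.97,0,3.5],0],[[2.97,0,3.58],0]])

```text
time: 3.05
tool_pos: [0.5309, 0.2766, 0.0208]
tool_rot: [-3.141, 0.001, 1.202]
contact_force: [-0.2, 0.8, 0.5]
opening: 0.0917
grip_force: 0.0
```

Request:
step_arm(motion=[[[-0.1,0,0],0],[[-0.2,0,0],0],[[-0.3,0,0],0],[[-0.4,0,0],0],[[-0.5,0,0],0],[[-0.6,0,0],0],[[-0.7,0,0],0]])

```text
time: 3.92
tool_pos: [0.5157, 0.2383, 0.0212]
tool_rot: [3.141, -0.0, 1.204]
contact_force: [-0.1, 0.4, 0.8]
opening: 0.0916
grip_force: 0.3
```

```bash
python3 - <<'E'
from h import *
go([.52,.25,.021],78)
E
```

```text
now tray [-0.00831421  0.41378121] z 0.021169206480825955 yaw 68.97539945387099 t 3.925 F [-0.08627183  0.37103888  0.76481144]
shift [ 0.2066988  -0.00352787  0.00286258] spin -0.15750899320722986
```

Request:
step_arm(motion=[[[-0.11,0,0],-0.034],[[-0.22,0,0],-0.068],[[-0.33,0,0],-0.101],[[-0.44,0,0],-0.135],[[-0.55,0,0],-0.168],[[-0.66,0,0],-0.202],[[-0.77,0,0],-0.236],[[-0.88,0,0],-0.27],[[-0.99,0,0],-0.303],[[-1.1,0,0],-0.337]])

```text
time: 5.18
tool_pos: [0.4919, 0.1767, 0.0211]
tool_rot: [-3.142, 0.0, 1.542]
contact_force: [-0.2, 0.3, -0.6]
opening: 0.092
grip_force: 0.2
```

```bash
python3 - <<'E'
from h import *
go([.52,.25,.021],88.33)
c=cam('wrist');save(c,'w2.png')
E
```

```text
now tray [-0.03038587  0.35142873] z 0.021074916712858223 yaw 88.35198568148398 t 5.175 F [-0.22512517  0.3151125  -0.59859808]
shift [1.23522860e+00 4.33510393e-01 1.07649786e-03] spin 0.00038372253019025533
```

View pics/w2.png

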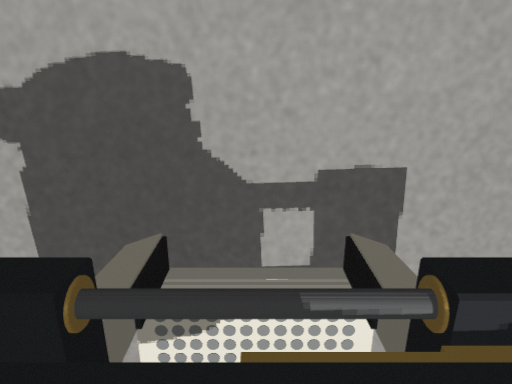

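The plate sits squarely ahead of both fingers, with wells at columns 150–370. Next I push it to the rim.

Request:
step_arm(motion=[[[-0.13,0,0],0],[[-0.26,0,0],0],[[-0.4,0,0],0],[[-0.54,0,0],0],[[-0.68,0,0],0],[[-0.82,0,0],0],[[-0.95,0,0],0],[[-1.05,0,0],0],[[-1.12,0,0],0],[[-1.17,0,0],0]])

```text
time: 6.48
tool_pos: [0.49, 0.1066, 0.0211]
tool_rot: [-3.142, 0.0, 1.541]
contact_force: [-0.5, -0.1, -0.2]
opening: 0.0917
grip_force: 0.1
```

Request:
step_arm(motion=[[[-0.02,0,0],0],[[-0.04,0,0],0],[[-0.05,0,0],0]])

```text
time: 6.85
tool_pos: [0.4899, 0.1044, 0.0211]
tool_rot: [3.142, -0.001, 1.541]
contact_force: [-0.4, 6.8, 0.3]
opening: 0.0918
grip_force: 3.0
```

Request:
step_arm(motion=[[[0,0,-0.03],0],[[0,0,-0.06],0],[[0,0,-0.09],0],[[0,0,-0.12],0]])

```text
time: 7.35
tool_pos: [0.4899, 0.104, 0.0285]
tool_rot: [3.141, -0.0, 1.541]
contact_force: [-1.0, 4.1, 0.0]
opening: 0.092
grip_force: 2.4
```

```bash
cat >> h.py <<'E'
def combo(f):
    a,b,c=cam('scene')['pixels'],cam('side')['pixels'],cam('wrist')['pixels']
    x=cv2.resize(a[120:240,215:345],(400,300)) ; y=cv2.resize(b[165:255,220:337],(400,300));z=cv2.resize(c,(400,300))
    cv2.imwrite('pics/'+f,np.vstack([np.hstack([x,y]),np.hstack([z,z*0])])[:,:,::-1])
E
python3 -c "
from h import *
combo('d.png')"
```

```text
(no output)
```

View pics/d.png

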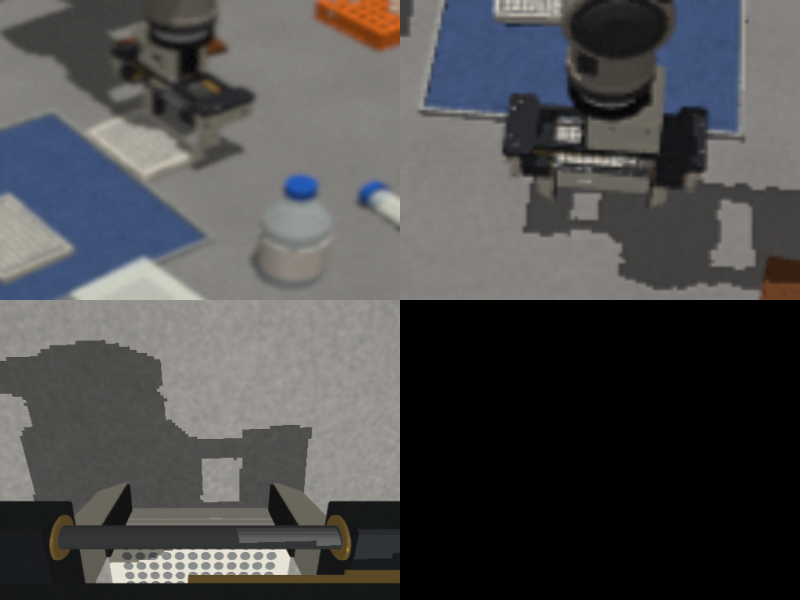

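Request:
step_arm(motion=[[[0,0,-0.03],0],[[0,0,-0.06],0],[[-0.005,0,-0.09],0],[[-0.01,0,-0.125],0]])

```text
time: 8.0
tool_pos: [0.4898, 0.1032, 0.0359]
tool_rot: [-3.142, 0.0, 1.541]
contact_force: [0.4, 4.5, 0.6]
opening: 0.092
grip_force: 2.3
```

Request:
step_arm(motion=[[[-0.005,0,-0.03],0],[[-0.01,0,-0.06],0],[[-0.015,0,-0.09],0],[[-0.022,0,-0.123],0]])

```text
time: 8.5
tool_pos: [0.4898, 0.1018, 0.0433]
tool_rot: [3.142, 0.0, 1.541]
contact_force: [0.3, 3.6, 0.6]
opening: 0.0921
grip_force: 2.0
```

Request:
step_arm(motion=[[[-0.007,0,-0.03],0],[[-0.014,0,-0.06],0],[[-0.022,0,-0.09],0],[[-0.031,0,-0.12],0]])

```text
time: 9.0
tool_pos: [0.4898, 0.0999, 0.0505]
tool_rot: [-3.142, 0.0, 1.541]
contact_force: [-0.9, 2.6, 0.5]
opening: 0.0919
grip_force: 1.5
```

Request:
step_arm(motion=[[[-0.015,0,-0.03],0],[[-0.026,0,-0.06],0],[[-0.037,0,-0.09],0],[[-0.049,0,-0.117],0]])

```text
time: 9.5
tool_pos: [0.4897, 0.0971, 0.0575]
tool_rot: [3.141, 0.0, 1.541]
contact_force: [0.2, 4.1, 1.6]
opening: 0.0918
grip_force: 2.1
```

Request:
step_arm(motion=[[[-0.013,0,-0.028],0],[[-0.027,0,-0.057],0],[[-0.04,0,-0.085],0],[[-0.055,0,-0.113],0]])

```text
time: 10.0
tool_pos: [0.4896, 0.0938, 0.0643]
tool_rot: [3.141, 0.0, 1.541]
contact_force: [-0.8, 4.6, 2.1]
opening: 0.0916
grip_force: 2.4
```

Request:
step_arm(motion=[[[-0.015,0,-0.027],0],[[-0.03,0,-0.054],0],[[-0.046,0,-0.081],0],[[-0.062,0,-0.108],0]])

```text
time: 10.5
tool_pos: [0.4895, 0.09, 0.0708]
tool_rot: [3.141, 0.0, 1.541]
contact_force: [0.6, 4.1, 2.3]
opening: 0.0917
grip_force: 2.3
```

Request:
step_arm(motion=[[[-0.017,0,-0.026],0],[[-0.034,0,-0.052],0],[[-0.052,0,-0.077],0],[[-0.071,0,-0.102],0]])

```text
time: 11.0
tool_pos: [0.4894, 0.0857, 0.0769]
tool_rot: [3.141, 0.0, 1.541]
contact_force: [-0.4, 3.2, 3.0]
opening: 0.092
grip_force: 2.1
```

Request:
step_arm(motion=[[[-0.019,0,-0.024],0],[[-0.039,0,-0.048],0],[[-0.059,0,-0.072],0],[[-0.08,0,-0.095],0]])

```text
time: 11.5
tool_pos: [0.4892, 0.0809, 0.0826]
tool_rot: [3.142, 0.0, 1.541]
contact_force: [0.2, 3.2, 2.4]
opening: 0.0916
grip_force: 1.9
```

Request:
step_arm(motion=[[[-0.021,0,-0.022],0],[[-0.043,0,-0.044],0],[[-0.066,0,-0.066],0],[[-0.089,0,-0.087],0]])

```text
time: 12.0
tool_pos: [0.4891, 0.0756, 0.0878]
tool_rot: [3.142, 0.0, 1.541]
contact_force: [0.4, 2.8, 2.6]
opening: 0.0922
grip_force: 2.0
```

Request:
step_arm(motion=[[[-0.025,0,-0.018],0],[[-0.049,0,-0.038],0],[[-0.073,0,-0.058],0],[[-0.098,0,-0.077],0]])

```text
time: 12.5
tool_pos: [0.4889, 0.0698, 0.0925]
tool_rot: [3.141, 0.0, 1.541]
contact_force: [-0.6, 3.4, 4.4]
opening: 0.0922
grip_force: 2.8
```

Request:
step_arm(motion=[[[-0.026,0,-0.017],0],[[-0.051,0,-0.035],0],[[-0.077,0,-0.053],0],[[-0.103,0,-0.071],0]])

```text
time: 13.0
tool_pos: [0.4887, 0.0636, 0.0968]
tool_rot: [3.141, 0.0, 1.541]
contact_force: [-0.2, 4.0, 4.8]
opening: 0.0916
grip_force: 3.0
```

Request:
step_arm(motion=[[[-0.027,0,-0.016],0],[[-0.054,0,-0.032],0],[[-0.08,0,-0.047],0],[[-0.107,0,-0.063],0]])

```text
time: 13.5
tool_pos: [0.4885, 0.057, 0.1005]
tool_rot: [3.141, 0.0, 1.541]
contact_force: [-0.2, 2.8, 4.7]
opening: 0.0918
grip_force: 2.9
```

Request:
step_arm(motion=[[[-0.028,0,-0.014],0],[[-0.056,0,-0.028],0],[[-0.084,0,-0.041],0],[[-0.113,0,-0.053],0]])

```text
time: 14.0
tool_pos: [0.4884, 0.0502, 0.1037]
tool_rot: [3.141, 0.0, 1.541]
contact_force: [-0.2, 2.5, 5.3]
opening: 0.0913
grip_force: 3.1
```

Request:
step_arm(motion=[[[-0.029,0,-0.011],0],[[-0.058,0,-0.022],0],[[-0.087,0,-0.033],0],[[-0.117,0,-0.043],0]])

```text
time: 14.5
tool_pos: [0.4882, 0.043, 0.1064]
tool_rot: [3.141, 0.001, 1.541]
contact_force: [-0.9, 2.3, 6.5]
opening: 0.0919
grip_force: 3.2
```

Request:
step_arm(motion=[[[-0.03,0,-0.01],0],[[-0.06,0,-0.02],0],[[-0.09,0,-0.029],0],[[-0.12,0,-0.037],0]])

```text
time: 15.0
tool_pos: [0.4879, 0.0357, 0.1085]
tool_rot: [3.141, 0.001, 1.541]
contact_force: [0.3, 0.2, 4.1]
opening: 0.0916
grip_force: 2.5
```

Request:
step_arm(motion=[[[-0.031,0,-0.007],0],[[-0.062,0,-0.013],0],[[-0.092,0,-0.018],0],[[-0.123,0,-0.023],0]])

```text
time: 15.5
tool_pos: [0.4877, 0.0286, 0.1098]
tool_rot: [3.141, 0.0, 1.541]
contact_force: [-0.2, 1.7, 5.2]
opening: 0.092
grip_force: 2.7
```

Request:
step_arm(motion=[[[-0.031,0,-0.004],0],[[-0.062,0,-0.008],0],[[-0.092,0,-0.011],0],[[-0.123,0,-0.013],0]])

```text
time: 16.0
tool_pos: [0.4875, 0.0212, 0.1106]
tool_rot: [3.141, 0.0, 1.541]
contact_force: [-0.3, 0.5, 6.4]
opening: 0.0919
grip_force: 3.0
```

Request:
step_arm(motion=[[[-0.031,0,-0.002],0],[[-0.063,0,-0.003],0],[[-0.094,0,-0.003],0],[[-0.125,0,-0.003],0]])

```text
time: 16.5
tool_pos: [0.4872, 0.0136, 0.111]
tool_rot: [3.141, 0.001, 1.541]
contact_force: [-0.9, 0.6, 8.2]
opening: 0.092
grip_force: 3.7
```

Request:
step_arm(motion=[[[-0.031,0,0.001],0],[[-0.062,0,0.003],0],[[-0.092,0,0.005],0],[[-0.123,0,0.008],0]])

```text
time: 17.0
tool_pos: [0.4871, 0.006, 0.1107]
tool_rot: [3.141, 0.001, 1.541]
contact_force: [-1.9, -1.1, 9.5]
opening: 0.0917
grip_force: 4.6
```

```bash
python3 -c "
from h import *
combo('e.png')"
```

```text
(no output)
```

View pics/e.png

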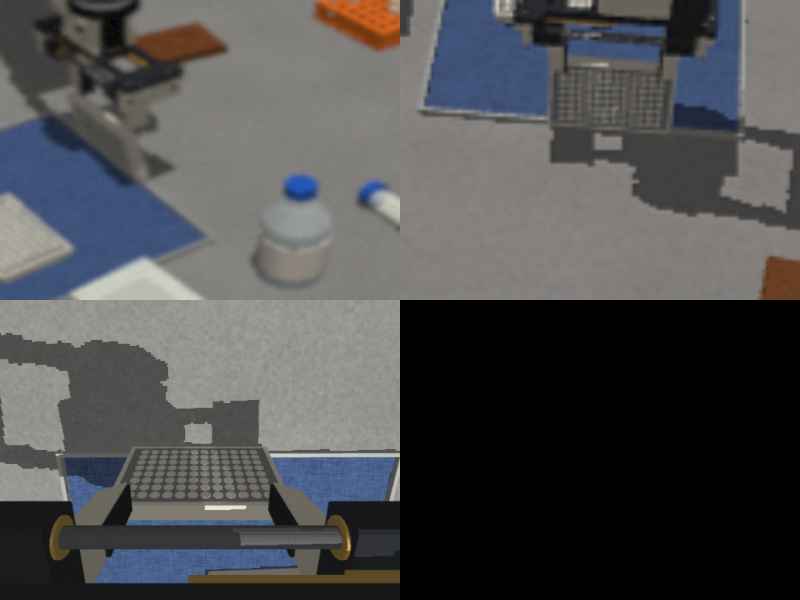

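Wrist and side panels show the plate standing on edge on the rim, underside hollow towards the camera at (200,475) and (612,100), leaning tray-ward. I continue past vertical and then release it upward.

Request:
step_arm(motion=[[[-0.03,0,-0.002],0],[[-0.06,0,0.002],0],[[-0.09,0,0.006],0],[[-0.12,0,0.012],0]])

```text
time: 17.65
tool_pos: [0.4869, -0.0013, 0.1099]
tool_rot: [3.141, 0.001, 1.541]
contact_force: [-1.2, -1.9, 9.7]
opening: 0.092
grip_force: 4.2
```

Request:
step_arm(motion=[[[-0.06,0,0.005],0],[[-0.12,0,0.02],0],[[-0.1,0,-0.5],0],[[-0.1,0,-1],0],[[0.5,0,-1],0],[[1,0,-1],0],[[1,0,-1],0]])

```text
time: 18.52
tool_pos: [0.488, 0.0604, 0.1689]
tool_rot: [-3.14, 0.0, 1.543]
contact_force: [0.1, -0.6, -0.5]
opening: 0.0921
grip_force: 0.0
```

```bash
python3 -c "
from h import *
go([.49,.1,.2],88.33)
combo('f.png')"
```

```text
now tray [-0.03085278  0.23513647] z 0.16890762430366232 yaw 88.43179652878713 t 18.525 F [ 0.05669448 -0.55997387 -0.54044148]
shift [ 0.65985583  0.01438033 -0.51849028] spin 0.001776684594436668
```

View pics/f.png

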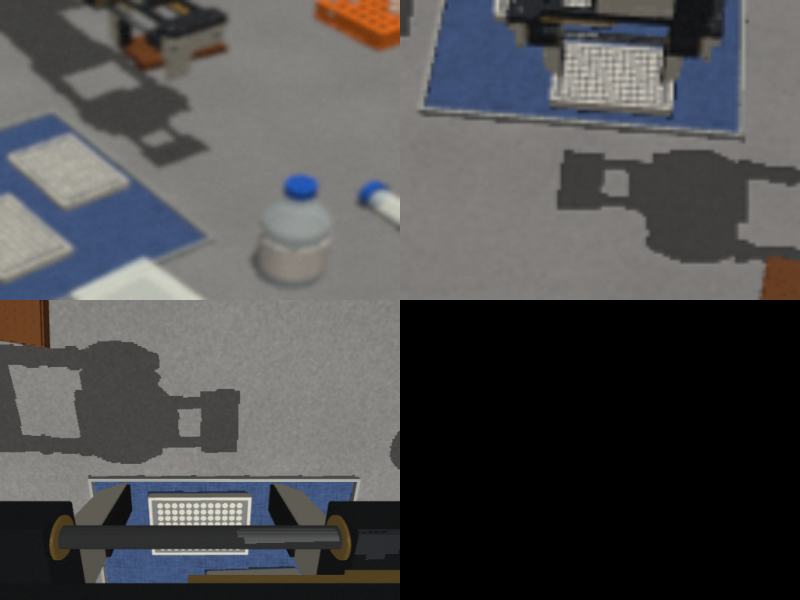

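The plate has flopped over, hollow side up, and appears clear of the rim (blue pad shows between it and the rim at about row 485). I back off and check position, flatness and the drained plate.

Request:
step_arm(motion=[[[1,0,-1],0],[[2,0,-2],0],[[2.5,0,-2.5],0],[[2.5,0,-2.5],0],[[2.5,0,-2.5],0]])

```text
time: 19.3
tool_pos: [0.4936, 0.2094, 0.3203]
tool_rot: [3.139, -0.0, 1.542]
contact_force: [0.6, -0.6, -0.3]
opening: 0.0918
grip_force: 0.0
```

```bash
python3 - <<'E'
from h import *
S=np.load('s0.npz')
for n in('side','scene'):
    c=cam(n);im=c['pixels'];hsv=cv2.cvtColor(im,cv2.COLOR_RGB2HSV)
    def rect(hsv,lo,hi):
        w=((hsv[:,:,1]<60)&(hsv[:,:,2]>120)).astype(np.uint8)
        N,L,st,ce=cv2.connectedComponentsWithStats(cv2.morphologyEx(w,cv2.MORPH_CLOSE,np.ones((3,3))))
        for l in range(1,N):
            if 150<st[l,4]<2500:
                cs=cv2.findContours((L==l).astype(np.uint8),0,2)[0][0]
                r=cv2.minAreaRect(ray(c,cs[:,0],.016)[:,:2].astype(np.float32))
                if lo<tray(r[0])[1]<hi and abs(tray(r[0])[0])<.15: print(n,'tray',tray(r[0]).round(4),np.round(r[1],4),round(r[2],1),ce[l])
    rect(hsv,-.1,.2);print('before');rect(cv2.cvtColor(S['a' if n=='scene' else 'b'],cv2.COLOR_RGB2HSV),-.1,.2)
a=cv2.resize(cam('side')['pixels'][120:230,215:340],(400,352));w=cv2.resize(cam('wrist')['pixels'],(400,352))
cv2.imwrite('pics/g.png',np.hstack([a,w])[:,:,::-1])
E
```

```text
side tray [-0.0295  0.1198] [0.0841 0.1294] 88.2 [280.37087379 188.55339806]
before
side tray [ 0.0459 -0.0041] [0.1298 0.0896] 1.1 [264.36077058 161.69527145]
scene tray [ 0.0441 -0.0028] [0.1371 0.0901] 0.8 [216.80048662 214.01216545]
before
scene tray [ 0.0446 -0.0028] [0.1377 0.0905] 1.0 [216.80484848 214.00606061]
```

View pics/g.png

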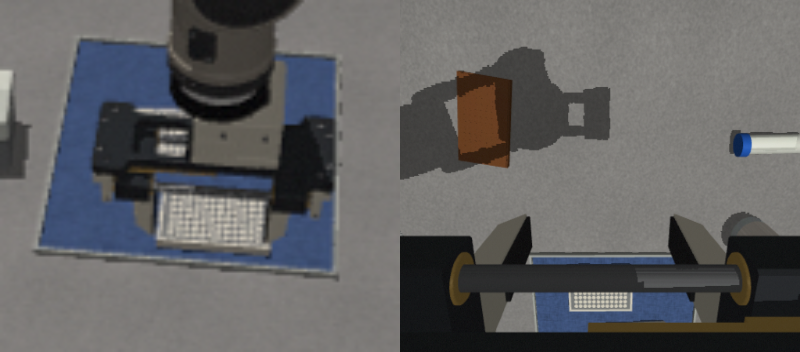

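The plate lies flat inside the tray: its tray-y span is 77–163 mm, against the rim's inner face at 176 mm and the drained plate's edge at about 40 mm. The drained plate is unchanged.

```bash
python3 -c "
from h import *
print(robot.hand_in())"
```

```text
the job is handed in; nothing more can be done
None
```

The plate was pushed to the rim, tipped over it and now lies wells-down and flat on the pad beside the draining plate, which has not moved; I handed the job in at about 19 s, and no verdict came back.

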